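Find the notebook with the swollen battery by rocking a ruler on its cover

ROBOT

A 7-joint arm with a two-finger parallel gripper is mounted at the origin on the work surface. World frame = base frame: x ahead of the robot, y to its left, z up, the work surface at z = 0. Lengths are in m, angles in rad, forces in N, time in s.
With the tool pointing down it reaches from about 0.425 to 0.875 m from the base axis. Payload 8.4 kg.
Tool frame: the origin (TCP) lies at the very end of the fingers, on their centre line; the grasp point (between the pads) lies 19 mm behind it; z points along the fingers, y is the direction in which the jaws open and shut (so a half turn about z gives the same grasp; the last joint's range is limited). The gripper opens to 87 mm and grips with 3 to 60 N. Pads are 19 mm wide; open, the fingers measure 117 mm over their backs; the gripper's body (75 mm by 190 mm) begins 51 mm behind the grasp point.
Start: joints at [1.19, 0.333, 0.04, 1.465, -0.013, 1.343, -0.059], TCP at [0.181, -0.624, 0.223] pointing down, gripper open.
Joint ranges: [-2.58, 2.58], [-0.38, 2.09], [-1.3, 1.39], [0.25, 2.4], [-1.5, 4.64], [0.08, 2.09], [-2.65, 2.65]. Speed limits (rad/s): [2.22, 2.22, 2.79, 2.79, 3.14, 3.14, 3.14].

INTERFACE

Orientations are given as [roll, pitch, yaw] about the fixed x, y, z axes, in that order (R = Rz(yaw) Ry(pitch) Rx(roll)).
In Python, from workcell import manip gives the robot as it stands. Calls block until the motion is done:
- manip.movep(position, orientation): joint-space move of the TCP to a pose.
- manip.move_straight(position, speed=0.15, rot=None): straight line of the TCP; rot=None keeps the orientation; speed is the mean speed in m/s.
- manip.movej(angles): joint-space move.
- manip.command_gripper(opening, grip_force=None): finger opening in m; grip_force is the grip in N (None keeps the last); returns when the fingers have stopped.
- manip.hold(seconds).
- manip.ik(position, orientation): joint angles nearest the present ones, or None.
- manip.grab_frame(name): name is "scene" or "top" or "wrist"; returns the picture (384x512x3 uint8, red, green, blue); there is no depth.
- manip.camera_info(name): a dict with "vfov" (degrees; the focal length in pixels is half the picture's height over the tangent of half this angle, whatever the lens; pixels are square), "cx", "cy" (the principal point, pixels), "k1" (the pictures are not rectified: a ray, as slopes to the right and down, at radius r is drawn at 1 + k1 r^2 times it, then the intrinsics apply), "cam_to_world" (4x4, takes a point from camera to world coordinates). Camera axes: x right, y up, looking along -z (the intrinsics and any distortion apply to the point x, -y, -z); pixel columns grow to the right and rows downward; lengths in m; the calibration is good to about 2 mm. A picture is of the moment at which its call begins: read the wrist's pose just before it. camera_info takes no time and is no camera call; for the wrist camera it gives the pose at the moment of the call.
A pose or a line that the arm cannot do raises manip.MotionError and nothing moves.
- manip.close_job(): hands the job in, once; it reports no verdict.
Readings, each from a call of its own:
- manip.read_time_s(): time.
- manip.read_joint_positions(): joint angles.
- manip.read_joint_vel(): joint speeds.
- manip.read_effort(): joint torques, N m.
- manip.read_tool_pos(): TCP position.
- manip.read_ee_rot(): TCP orientation.
- manip.read_ft_force(): force on the tool from outside, world axes, zero at the start.
- manip.read_ft_torque(): the same for the moment, N m.
- manip.read_gripper_width(): finger opening in m.
Only numpy, scipy, OpenCV 4.12 (cv2) and the standard library are available. Lean on these libraries where they do the work, as an engineer would, in place of code of your own. Each camera call takes 0.05 s, during which the arm holds its last target.

TASK

One of the two notebooks lying upside down on the repair mat has a swollen battery that bows its bottom cover: find it with the ruler. Take the ruler from the sloping copy holder, lay it lengthwise along the middle of a notebook's cover and let go, then press lightly with the fingers on its left end (the robot's left) and after that on its right end: on the swollen notebook it tips under each press, on the sound one it stays put, and then you go on to the other. When it has rocked both ways, leave it lying there along the swollen cover; do not drop the ruler and leave the other things on the desk alone.

Things in the scene. Friction and masses are not known exactly. Their poses are not given: they have to be found in the camera images.
- notebook_1: compact notebook computer lying closed, upside down on the repair mat, held fast by it. Case 180 x 290 x 18 mm, long side along its y axis. Origin: centre of its underside; z up, y roughly along world +y (the robot's left). Two rubber feet strips, 1.5 mm proud, run along y at x = +-79 mm. One of the two notebooks is swollen; which one changes from start to start.
- notebook_2: the other notebook: same size, origin and axes. It lies on the same mat, turned the same way, its centre 330 to 350 mm to the robot's right (-y) of notebook_1.
- cover_1 (a point): point 18.4 mm above notebook_1's origin, amid its bottom cover panel, 130 (x) x 230 (y) mm. On the sound notebook the panel is flat at this height. On the swollen one it is bowed along y: at this height at y = +-115 mm, rising in an arc to 6 mm higher over the middle 60 mm, the same all across x.
- cover_2 (a point): the same point on notebook_2: flat if sound, bowed up by 6 mm at the middle if swollen
- holder: sloping copy holder, pale plastic, 360 mm wide (y), 175 mm deep, fixed. Origin: centre of its underside. The panel's front edge lies at x = -85 mm, 20 mm high; from there it rises at 32 degrees to 125 mm at the back. So it faces the robot (-x), its square-on direction 32 degrees from vertical. A ledge along the front edge stands 6 mm above the panel.
- rule_mid (a point): centre (half-way up) of the aluminium ruler: base 300 x 40 x 4 mm, along its middle a blue ridge 14 mm wide, 16 mm high, to grip it by (20 mm high in all); 130-210 g. Starts flat on the holder's panel, a long edge against the ledge. y: along it to the hole end; z: out of the ridge (tilted 32 degrees at first, square to the panel); x: across it. Underside 10 mm below, ridge top 10 mm above
- rule_hole_end (a point): the ruler's end with the hanging hole (black dot), half-way up, 150 mm along y from rule_mid; at the start it is the left end. A press on the ridge about 105 mm from the middle is a press on the end.
- rule_plain_end (a point): the other end, 150 mm along -y from rule_mid. Laid on the swollen cover, the ruler rests about level; 3 to 10 N on the ridge 105 mm from the middle tips it 0.06 rad: the pressed place sinks 4 mm, the far end rises 11 mm. On the flat cover a press there moves nothing.
- mouse: computer mouse, 105 x 58 x 31 mm, loose, a bystander; origin at its underside
- mug: blue mug, 80 mm across, 95 mm tall, loose, a bystander; origin at its underside
- stapler: red stapler, 135 x 36 x 54 mm, loose, a bystander; origin at its underside
- calculator: desk calculator, 155 x 105 x 22 mm, loose, a bystander; origin at its underside
- screwdriver: red-handled screwdriver, 150 mm long, loose, a bystander; origin at its underside

How it is judged:
On the way, in this order (a step that is already met when the one before it is completed fails the run):
1. the ruler lies along the middle of one notebook's cover, let go and still (((horizontal distance between rule_mid and notebook_1 below 0.035 m and z of rule_mid in the frame of notebook_1 between 0.026 and 0.0385 m and angle between the y axis of rule_mid and the y axis of notebook_1, either way round below 0.17 rad) or (horizontal distance between rule_mid and notebook_2 below 0.035 m and z of rule_mid in the frame of notebook_2 between 0.026 and 0.0385 m and angle between the y axis of rule_mid and the y axis of notebook_2, either way round below 0.17 rad)) and contact force between the fingers and rule below 0.1 N and linear speed of rule below 0.03 m/s and angular speed of rule below 0.3 rad/s), for 0.2 s.
2. pressed by the fingers on its left end, the ruler tips to the left (0.03 rad or more) on the swollen cover (((horizontal distance between rule_mid and notebook_1 below 0.045 m and z of rule_mid in the frame of notebook_1 between 0.03 and 0.042 m and angle between the y axis of rule_mid and the y axis of notebook_1, either way round below 0.17 rad and angle between rule_mid's own y axis and vertical above 1.6008 rad and y of rule_hole_end in the frame of notebook_1 above 0.1 m and contact force between the fingers and rule above 1 N and horizontal distance between the grasp point and rule_hole_end below 0.09 m) or (horizontal distance between rule_mid and notebook_1 below 0.045 m and z of rule_mid in the frame of notebook_1 between 0.03 and 0.042 m and angle between the y axis of rule_mid and the y axis of notebook_1, either way round below 0.17 rad and angle between rule_mid's own y axis and vertical below 1.5408 rad and y of rule_plain_end in the frame of notebook_1 above 0.1 m and contact force between the fingers and rule above 1 N and horizontal distance between the grasp point and rule_plain_end below 0.09 m) or (horizontal distance between rule_mid and notebook_2 below 0.045 m and z of rule_mid in the frame of notebook_2 between 0.03 and 0.042 m and angle between the y axis of rule_mid and the y axis of notebook_2, either way round below 0.17 rad and angle between rule_mid's own y axis and vertical above 1.6008 rad and y of rule_hole_end in the frame of notebook_2 above 0.1 m and contact force between the fingers and rule above 1 N and horizontal distance between the grasp point and rule_hole_end below 0.09 m) or (horizontal distance between rule_mid and notebook_2 below 0.045 m and z of rule_mid in the frame of notebook_2 between 0.03 and 0.042 m and angle between the y axis of rule_mid and the y axis of notebook_2, either way round below 0.17 rad and angle between rule_mid's own y axis and vertical below 1.5408 rad and y of rule_plain_end in the frame of notebook_2 above 0.1 m and contact force between the fingers and rule above 1 N and horizontal distance between the grasp point and rule_plain_end below 0.09 m))), for 0.1 s.
3. pressed by the fingers on its right end, the ruler tips to the right (0.03 rad or more) (((horizontal distance between rule_mid and notebook_1 below 0.045 m and z of rule_mid in the frame of notebook_1 between 0.03 and 0.042 m and angle between the y axis of rule_mid and the y axis of notebook_1, either way round below 0.17 rad and angle between rule_mid's own y axis and vertical above 1.6008 rad and y of rule_hole_end in the frame of notebook_1 below -0.1 m and contact force between the fingers and rule above 1 N and horizontal distance between the grasp point and rule_hole_end below 0.09 m) or (horizontal distance between rule_mid and notebook_1 below 0.045 m and z of rule_mid in the frame of notebook_1 between 0.03 and 0.042 m and angle between the y axis of rule_mid and the y axis of notebook_1, either way round below 0.17 rad and angle between rule_mid's own y axis and vertical below 1.5408 rad and y of rule_plain_end in the frame of notebook_1 below -0.1 m and contact force between the fingers and rule above 1 N and horizontal distance between the grasp point and rule_plain_end below 0.09 m) or (horizontal distance between rule_mid and notebook_2 below 0.045 m and z of rule_mid in the frame of notebook_2 between 0.03 and 0.042 m and angle between the y axis of rule_mid and the y axis of notebook_2, either way round below 0.17 rad and angle between rule_mid's own y axis and vertical above 1.6008 rad and y of rule_hole_end in the frame of notebook_2 below -0.1 m and contact force between the fingers and rule above 1 N and horizontal distance between the grasp point and rule_hole_end below 0.09 m) or (horizontal distance between rule_mid and notebook_2 below 0.045 m and z of rule_mid in the frame of notebook_2 between 0.03 and 0.042 m and angle between the y axis of rule_mid and the y axis of notebook_2, either way round below 0.17 rad and angle between rule_mid's own y axis and vertical below 1.5408 rad and y of rule_plain_end in the frame of notebook_2 below -0.1 m and contact force between the fingers and rule above 1 N and horizontal distance between the grasp point and rule_plain_end below 0.09 m))), for 0.1 s.
At the end, for the whole second after the job is handed in: the ruler lies at rest, let go, along the swollen (bowed) cover: its middle within 35 mm of the notebook's centre, within 10 degrees of its long direction, and raised by the bow (31.5 to 38.5 mm above the notebook's underside; on the flat cover it would be 28.4) (((horizontal distance between rule_mid and notebook_1 below 0.035 m and z of rule_mid in the frame of notebook_1 between 0.0315 and 0.0385 m and angle between the y axis of rule_mid and the y axis of notebook_1, either way round below 0.17 rad) or (horizontal distance between rule_mid and notebook_2 below 0.035 m and z of rule_mid in the frame of notebook_2 between 0.0315 and 0.0385 m and angle between the y axis of rule_mid and the y axis of notebook_2, either way round below 0.17 rad)) and linear speed of rule below 0.02 m/s and angular speed of rule below 0.3 rad/s and contact force between the fingers and rule below 0.1 N); the robot touches nothing.
It fails at once if an end of the ruler is pressed with more than 90 N (contact force between the fingers and rule above 90 N and horizontal distance between the grasp point and rule_mid above 0.085 m).
It fails at once if the ruler is dropped (falls faster than 0.5 m/s out of the fingers) (linear speed of rule above 0.5 m/s and contact force between the fingers and rule below 0.05 N).
It fails at once if the mouse, mug, stapler, calculator or screwdriver is pushed more than 30 mm (distance of any of mouse, mug, stapler, calculator, screwdriver from where it was at the start of the episode above 0.03 m).
It also fails if it takes over 72 s, if anything falls off the work surface, if the arm or the gripper's body presses on something with over 40 N, if the wrist force passes 120 N, or if a joint passes its speed limit or range.

## Working session

There is one attempt and no reset: what is moved stays moved. The work goes in short steps, each a Python script; the robot and the scene stay as the last script left them, time stands still between calls to the robot, and variables do not carry over. Pictures are saved under pics/ and viewed, and the job is handed in when it is done.

```bash
ls; mkdir -p pics; python3 - <<'E'
from workcell import manip
import cv2
for n in ("scene","top","wrist"):
    ci=manip.camera_info(n); print(n,ci)
    cv2.imwrite(f"pics/{n}0.png",manip.grab_frame(n)[:,:,::-1])
print(manip.read_time_s(),manip.read_tool_pos(),manip.read_ee_rot(),manip.read_ft_force())
E
```

```text
pics
scene {'vfov': 57.78457485507888, 'cx': 250.4750875837135, 'cy': 191.6344613965735, 'k1': -0.03488090541533762, 'cam_to_world': array([[ 0.76372202, -0.54188935,  0.35083416,  0.95801037],
       [ 0.645534  ,  0.64428871, -0.410095  , -0.46832196],
       [-0.00381237,  0.53967396,  0.84186548,  0.98595172],
       [ 0.        ,  0.        ,  0.        ,  1.        ]])}
top {'vfov': 45.899424115978945, 'cx': 261.6398569234217, 'cy': 192.72998046529125, 'k1': -0.14223570061129434, 'cam_to_world': array([[-0.01939121,  0.98584826, -0.16651485,  0.31554117],
       [-0.99967012, -0.02192303, -0.01338   , -0.01157476],
       [-0.01684116,  0.16620047,  0.98594816,  1.56968346],
       [ 0.        ,  0.        ,  0.        ,  1.        ]])}
wrist {'vfov': 68.95802944993771, 'cx': 254.86575934555142, 'cy': 188.09369028532834, 'k1': -0.041170780685658014, 'cam_to_world': array([[ 0.27682476,  0.92255786,  0.26880299,  0.25407603],
       [-0.96091978,  0.26609581,  0.07632955, -0.60277967],
       [-0.00110892, -0.27942802,  0.960166  ,  0.38288037],
       [ 0.        ,  0.        ,  0.        ,  1.        ]])}
0.15 [ 0.18064953 -0.62402049  0.22186031] [-3.14030841e+00  7.13262909e-05  2.81859544e-01] [0.10340747 0.06236674 0.04632151]
```

View pics/top0.png

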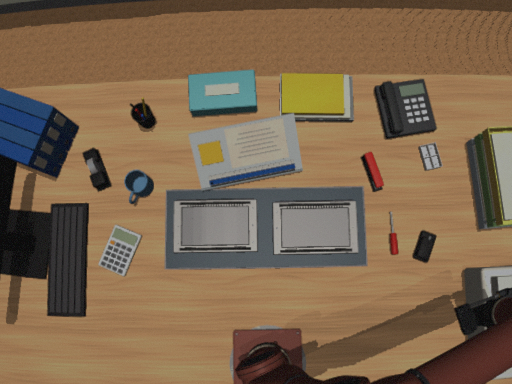

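View pics/scene0.png

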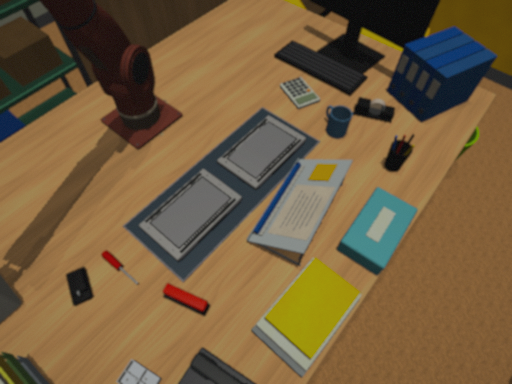

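```bash
cat > h.py <<'E'
import numpy as np, cv2
from workcell import manip
def K(ci):
    f=192/np.tan(np.radians(ci['vfov']/2)); return f
def ray(ci,u,v):
    f=K(ci); d=np.array([(u-ci['cx'])/f,(v-ci['cy'])/f]); 
    s=d.copy()
    for _ in range(20): s=d/(1+ci['k1']*(s@s))
    T=np.array(ci['cam_to_world']); return T[:3,3],T[:3,:3]@np.array([s[0],-s[1],-1])
def onz(ci,u,v,z):
    o,d=ray(ci,u,v); return o+d*(z-o[2])/d[2]
def proj(ci,p):
    T=np.array(ci['cam_to_world']); q=T[:3,:3].T@(np.asarray(p)-T[:3,3]); s=np.array([q[0],-q[1]])/-q[2]
    return s*(1+ci['k1']*(s@s))*K(ci)+[ci['cx'],ci['cy']]
def onplane(ci,u,v,p0,n):
    o,d=ray(ci,u,v); return o+d*(np.dot(n,p0-o)/np.dot(n,d))
def snap(n,name):
    ci=manip.camera_info(n); im=manip.grab_frame(n)[:,:,::-1].copy(); cv2.imwrite(f"pics/{name}.png",im); 
    np.save(f"pics/{name}.npy",ci,allow_pickle=True); return ci,im
def ci_of(name): return np.load(f"pics/{name}.npy",allow_pickle=True).item()
E
python3 - <<'E'
from h import *
ci=manip.camera_info("top")
im=cv2.imread("pics/top0.png")[105:275,155:375]
cv2.imwrite("pics/top0z.png",cv2.resize(im,None,fx=3.5,fy=3.5,interpolation=cv2.INTER_CUBIC))
for u,v,z in [(173,201,.018),(257,200,.018),(174,252,.018),(256,252,.018),(274,201,.018),(357,200,.018),(274,252,.018),(358,253,.018),(205,186,.03),(300,168,.03),(137,185,.09),(372,170,.05)]: print(u,v,onz(ci,u,v,z).round(3))
E
```

```text
173 201 [0.555 0.319 0.018]
257 200 [0.552 0.026 0.018]
174 252 [0.378 0.314 0.018]
256 252 [0.373 0.033 0.018]
274 201 [ 0.548 -0.033  0.018]
357 200 [ 0.545 -0.321  0.018]
274 252 [ 0.372 -0.029  0.018]
358 253 [ 0.362 -0.315  0.018]
205 186 [0.604 0.205 0.03 ]
300 168 [ 0.66  -0.126  0.03 ]
137 185 [0.601 0.428 0.09 ]
372 170 [ 0.643 -0.373  0.05 ]
```

View pics/top0z.png

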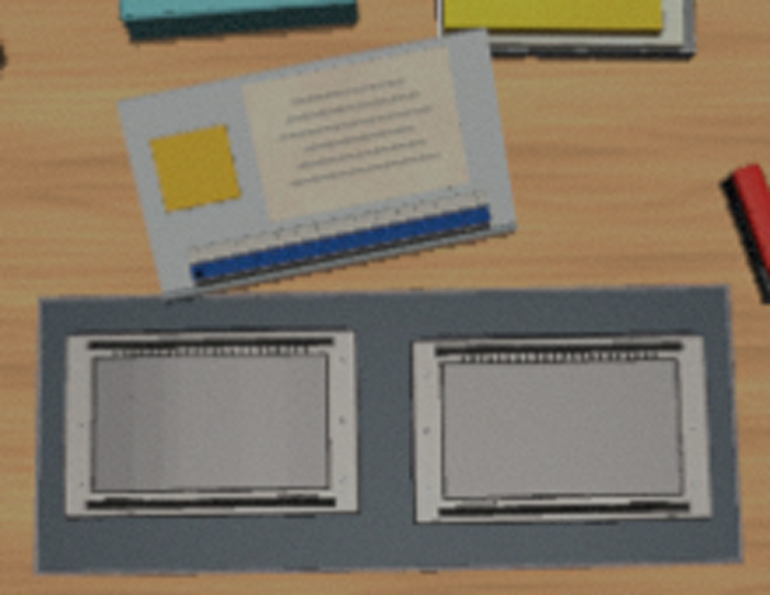

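```bash
python3 - <<'E'
from h import *
for yaw in (np.pi/2,-np.pi/2):
    for p in ([.55,.08,.33],[.464,.173,.1],[.464,.28,.1],[.464,.07,.1],[.457,-.28,.1],[.457,-.07,.1]):
        q=manip.ik(p,[np.pi,0,yaw]); print(yaw,p,None if q is None else np.round(q,2))
# tilted grasp
c,s=np.cos(np.radians(32)),np.sin(np.radians(32))
from scipy.spatial.transform import Rotation as R
for sg in (1,-1):
    base=np.array([[0,c,s],[1,0,0],[0,s,-c]])  # cols x,y,z
    base[:,:2]*=sg
    M=R.from_euler('z',.2).as_matrix()@base
    e=R.from_matrix(M).as_euler('xyz'); 
    for p in ([.64,.05,.04],[.59,.04,.12],[.54,.03,.2]):
        q=manip.ik(p,e); print(sg,e.round(3),None if q is None else np.round(q,2))
E
```

```text
1.5707963267948966 [0.55, 0.08, 0.33] [ 0.5   0.18 -0.83  1.49  0.14  1.53 -0.33]
1.5707963267948966 [0.464, 0.173, 0.1] [ 0.55  0.3  -1.12  1.94  0.31  1.09 -0.7 ]
1.5707963267948966 [0.464, 0.28, 0.1] [ 0.37  0.51 -1.24  1.83  0.52  1.18 -1.03]
1.5707963267948966 [0.464, 0.07, 0.1] [ 0.64  0.17 -0.94  2.    0.16  1.05 -0.37]
1.5707963267948966 [0.457, -0.28, 0.1] [ 0.83  0.23 -0.41  1.87  0.11  1.06  0.38]
1.5707963267948966 [0.457, -0.07, 0.1] [ 0.65  0.1  -0.62  2.03  0.07  1.03 -0.  ]
-1.5707963267948966 [0.55, 0.08, 0.33] None
-1.5707963267948966 [0.464, 0.173, 0.1] [ 0.53  0.29 -1.09  1.94  0.29  1.08  2.46]
-1.5707963267948966 [0.464, 0.28, 0.1] [ 0.28  0.42 -1.09  1.83  0.41  1.14  2.19]
-1.5707963267948966 [0.464, 0.07, 0.1] None
-1.5707963267948966 [0.457, -0.28, 0.1] [-0.53  0.43  1.23  1.93 -0.46  1.1  -2.26]
-1.5707963267948966 [0.457, -0.07, 0.1] None
1 [ 2.583 -0.     1.771] [ 0.05  0.22 -0.18  2.17 -0.01  0.2   0.09]
1 [ 2.583 -0.     1.771] [ 0.19 -0.01 -0.3   2.21 -0.13  0.38  0.2 ]
1 [ 2.583 -0.     1.771] [ 0.73 -0.26 -0.71  2.2  -0.47  0.63  0.51]
-1 [-2.583  0.    -1.371] [-0.87  0.28  0.83  2.21 -0.99  0.3  -2.16]
-1 [-2.583  0.    -1.371] None
-1 [-2.583  0.    -1.371] [ 0.82 -0.28 -0.78  2.2  -0.52  0.64 -2.59]
```

```bash
python3 - <<'E'
from h import *
manip.movep([.53,.05,.33],[np.pi,0,np.pi/2])
print(manip.read_time_s(), np.round(manip.read_joint_positions(),2))
ci,im=snap("wrist","w1")
cv2.imwrite("pics/w1z.png",cv2.resize(im,(800,600),interpolation=cv2.INTER_CUBIC))
E
```

```text
2.8583 [ 0.59  0.12 -0.83  1.54  0.09  1.52 -0.25]
```

View pics/w1z.png

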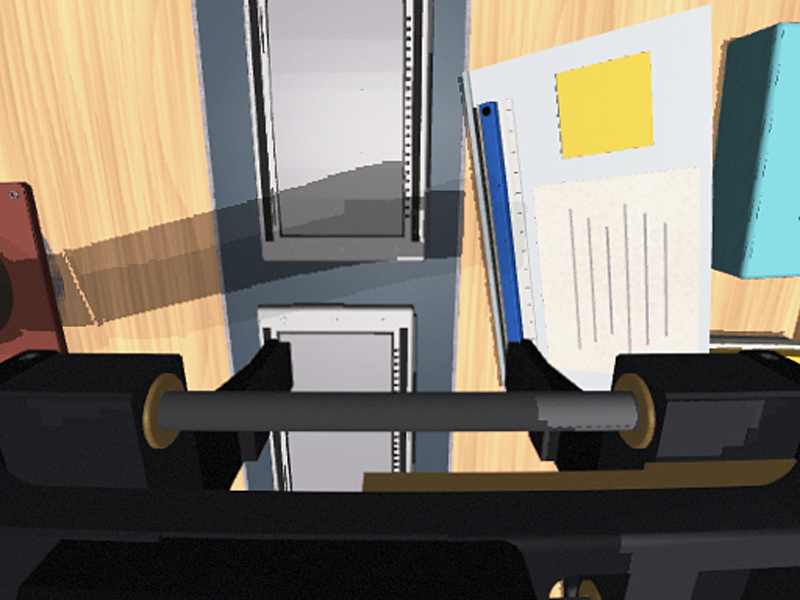

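```bash
python3 - <<'E'
from h import *
manip.movep([.55,-.12,.33],[np.pi,0,np.pi/2])
print(manip.read_time_s(), np.round(manip.read_joint_positions(),2))
ci,im=snap("wrist","w2")
cv2.imwrite("pics/w2z.png",cv2.resize(im[:250,130:],None,fx=2.09,fy=2.09,interpolation=cv2.INTER_CUBIC))
cv2.imwrite("pics/w2f.png",cv2.resize(im,(800,600),interpolation=cv2.INTER_CUBIC))
E
```

```text
3.625 [ 0.76  0.18 -0.72  1.48  0.12  1.53  0.04]
```

View pics/w2f.png

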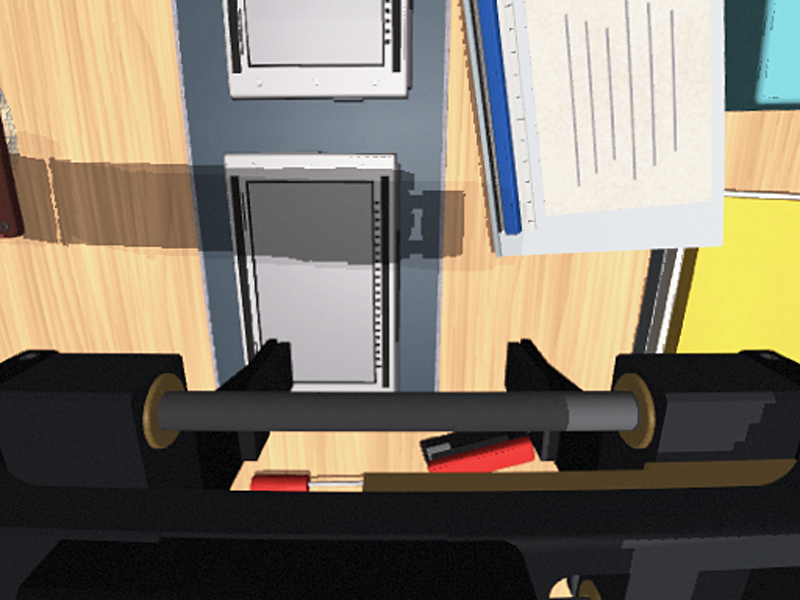

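View pics/w2z.png

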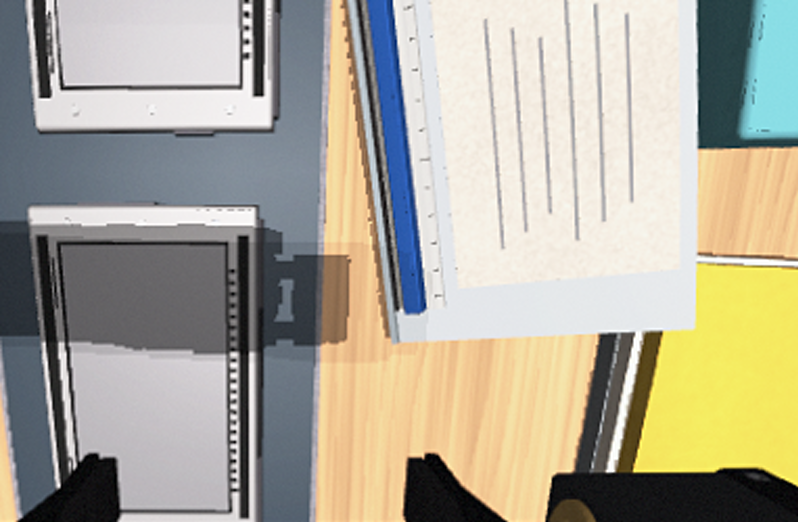

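```bash
python3 - <<'E'
from h import *
a=cv2.imread("pics/w1.png"); b=cv2.imread("pics/w2.png")
A=cv2.resize(a[45:105,285:345],(400,400),interpolation=cv2.INTER_NEAREST)
B=cv2.resize(b[115:175,285:345],(400,400),interpolation=cv2.INTER_NEAREST)
cv2.imwrite("pics/ends.png",np.hstack([A,B]))
# blue mask stats
for n in("w1","w2"):
    im=cv2.imread(f"pics/{n}.png"); hsv=cv2.cvtColor(im,cv2.COLOR_BGR2HSV)
    m=cv2.inRange(hsv,(105,150,60),(120,255,255)); 
    k,l,st,ce=cv2.connectedComponentsWithStats(m); i=1+np.argmax(st[1:,4]); print(n,st[i])
    for v in range(0,384,15):
        r=np.where(l[v]==i)[0]
        if len(r): print(v,r[0],r[-1])
E
```

```text
w1 [ 307   65   28  155 1543]
75 308 318
90 310 320
105 312 322
120 314 323
135 316 325
150 318 327
165 319 328
180 321 330
195 323 332
210 325 333
w2 [ 306    0   28  150 1601]
0 306 317
15 308 318
30 310 320
45 312 321
60 313 323
75 315 325
90 317 326
105 319 328
120 320 330
135 322 332
```

View pics/ends.png

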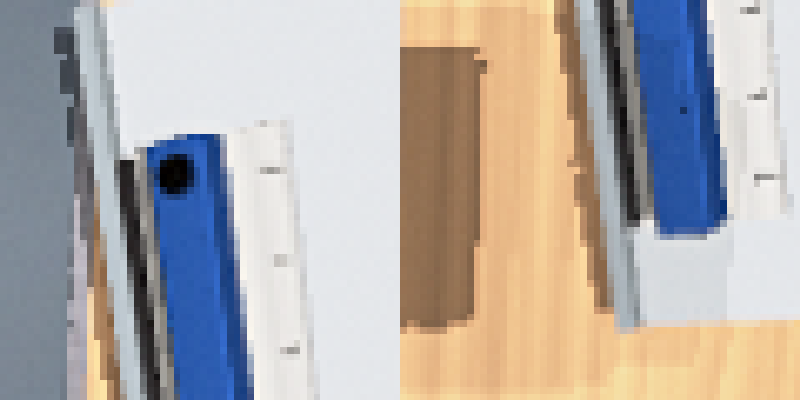

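```bash
cat > fit.py <<'E'
from h import *
from scipy.optimize import least_squares
c,s=np.cos(np.radians(32)),np.sin(np.radians(32))
w1,w2=ci_of("w1"),ci_of("w2"); 
def P(par,sl,y,h): # slope dist, along, height over panel
    x=-.085+sl*c-h*s; z=.02+sl*s+h*c
    cy,sy=np.cos(par[2]),np.sin(par[2])
    return np.array([par[0]+cy*x-sy*y, par[1]+sy*x+cy*y, z])
L=.105/s
obs_h=[(w1,(454,4.8),(L,.18,0)),(w2,(461.8,156.5),(L,-.18,0))]
mid=lambda p:p[3]
ci1=w1
def res(p):
    r=[]
    for ci,uv,(a,b,d) in obs_h: r+=list(proj(ci,P(p,a,b,d))-uv)
    S,Y=p[3],p[4]
    r+=list(proj(w1,P(p,S-.007,Y+.15,.02))-(306.6,66.7))
    r+=list(proj(w1,P(p,S+.007,Y+.15,.02))-(315.0,64.9))
    r+=list(proj(w2,P(p,S-.007,Y-.15,.02))-(322.8,149.8))
    r+=list(proj(w2,P(p,S+.007,Y-.15,.02))-(330.0,149.8))
    # base far edge (+x) : w1 right edge at hole end, w2
    r+=list(proj(w1,P(p,S+.02,Y+.15,.004))-(285+290/6.667-.5,45+120/6.667-.5))
    r+=list(proj(w2,P(p,S+.02,Y-.15,.004))-(285+390/6.667-.5,115+215/6.667-.5))
    return np.array(r)
f=least_squares(res,[.7,.05,.2,.025,0])
p=f.x
if __name__=="__main__":
    print(p.round(4)); print(f.fun.reshape(-1,2).round(2))
    print("ridge mid",P(p,p[3],p[4],.01).round(4),"ends",P(p,p[3],p[4]+.15,.01).round(4),P(p,p[3],p[4]-.15,.01).round(4))
    top=manip.camera_info("top")
    for q in [(L,.18,0),(L,-.18,0),(p[3],p[4]+.15,.02),(p[3],p[4]-.15,.02)]: print("top",proj(top,P(p,*q)).round(1))
E
python3 fit.py
```

```text
[ 0.7165  0.0544  0.1753  0.0191 -0.003 ]
[[ 0.35 -1.31]
 [-0.12  1.66]
 [-0.37 -0.45]
 [ 0.13 -0.82]
 [ 0.09  0.84]
 [ 1.41  0.25]
 [-0.82 -0.14]
 [-0.63  0.58]]
ridge mid [0.6441 0.0386 0.0386] ends [0.6179 0.1863 0.0386] [ 0.6702 -0.1091  0.0386]
top [189.1 133. ]
top [294.9 112.4]
top [210.1 182.4]
top [295.7 165.5]
```

```bash
cat >> fit.py <<'E'
from scipy.spatial.transform import Rotation as Rr
def grasp(hgt,up=0):
    S=.0195
    M=Rr.from_euler('z',p[2]).as_matrix()@np.array([[0,c,s],[1,0,0],[0,s,-c]])
    return P(p,S,p[4],hgt)+[0,0,up], Rr.from_matrix(M).as_euler('xyz')
E
python3 - <<'E'
from fit import *
pos,e=grasp(.10)
print(pos,e)
for h,u in((.1,0),(.008,0),(.008,.1),(.008,.15)):
    x,e=grasp(h,u); print(x.round(3),np.round(manip.ik(x,e),2) if manip.ik(x,e) is not None else None)
manip.command_gripper(.03)
manip.movep(pos,e)
print(manip.read_time_s(), np.round(manip.read_joint_positions(),2),manip.read_tool_pos())
ci,im=snap("wrist","w3")
cv2.imwrite("pics/w3f.png",cv2.resize(im,(800,600),interpolation=cv2.INTER_CUBIC))
print([proj(ci,P(p,p[3]+d,p[4]+.06,.02)).round(1)*800/512 for d in(-.007,.007)])
x,e2=grasp(.008); print("ik",manip.ik(x,e2))
E
```

```text
[0.59741881 0.03029667 0.11513824] [2.58308729e+00 2.22044605e-16 1.74607280e+00]
[0.597 0.03  0.115] [ 0.79  0.05 -0.89  2.18 -0.01  0.37  0.1 ]
[0.645 0.039 0.037] [ 0.38  0.27 -0.53  2.15  0.44  0.22 -0.32]
[0.645 0.039 0.137] [ 0.71  0.14 -0.85  2.06  0.16  0.43 -0.06]
[0.645 0.039 0.187] [ 0.77  0.06 -0.88  2.01  0.02  0.54  0.06]
5.9 [ 0.79  0.05 -0.89  2.18 -0.01  0.37  0.1 ] [0.59848362 0.02997855 0.11629987]
[array([383.125 , 197.8125]), array([408.90625, 197.8125 ])]
ik [ 0.56513379  0.31100975 -0.73440059  2.13897151  0.67320556  0.25645917
 -0.5210356 ]
```

View pics/w3f.png

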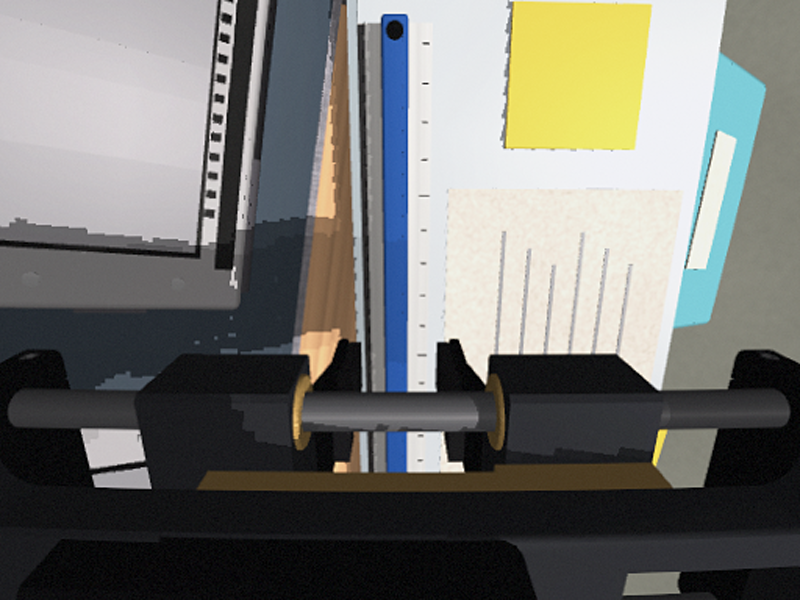

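```bash
python3 - <<'E'
from fit import *
x,e=grasp(.03); manip.move_straight(x,speed=.12)
x,e=grasp(.008); manip.move_straight(x,speed=.04)
print(manip.read_time_s(),x,manip.read_tool_pos(),manip.read_ft_force(),np.round(manip.read_joint_positions(),2))
manip.command_gripper(.0,grip_force=30)
print(manip.read_gripper_width(),manip.read_ft_force(),manip.read_tool_pos(),manip.read_time_s())
ci,im=snap("wrist","w4")
cv2.imwrite("pics/w4f.png",cv2.resize(im,(800,600),interpolation=cv2.INTER_CUBIC))
for d in (.03,.1,.15):
    q=manip.ik(x+[0,0,d],e); print(d,None if q is None else np.round(q,2))
E
```

```text
7.3833 [0.64542442 0.03879816 0.03711781] [0.64538335 0.0390048  0.03714333] [ 0.57354579 -0.01578615  1.26842373] [ 0.44  0.28 -0.59  2.14  0.51  0.23 -0.38]
0.013819126389470214 [-1.71276968 -0.30293504  2.13968278] [0.64544285 0.03865894 0.03726563] 7.8333
0.03 [ 0.55  0.24 -0.71  2.12  0.41  0.29 -0.28]
0.1 [ 0.79  0.16 -0.94  2.06  0.21  0.44 -0.1 ]
0.15 [ 0.99  0.09 -1.12  2.    0.09  0.54  0.01]
```

View pics/w4f.png

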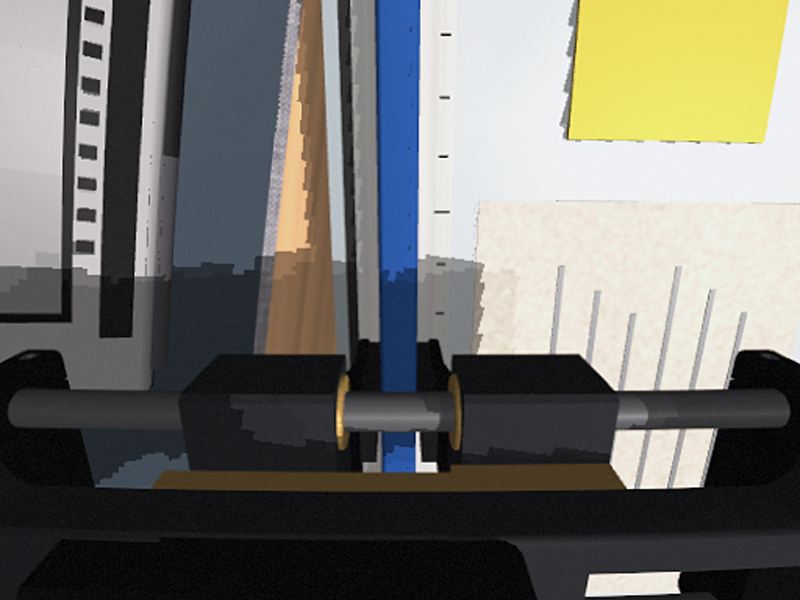

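```bash
python3 - <<'E'
from h import *
t=manip.camera_info("top"); w1=ci_of("w1"); w2=ci_of("w2")
z=.021
A=[onz(t,u,v,z) for u,v in[(173.6,200.8),(255.9,199.4),(173.4,251.6),(256.8,251.1)]]
print(np.round(A,4),np.mean(A,0)); 
B=[onz(t,u/3.5+154.5,v/3.5+104.5,z) for u,v in[(413,341),(704,336),(415,523),(710,519)]]; print(np.round(B,4),np.mean(B,0))
f=.64
for u,v in[(262,258),(424,260)]: print('w1 nb1 right side',onz(w1,u*f,v*f,z).round(4))
for u,v in[(232,98),(406,96)]: print('w2 nb1',onz(w2,u*f,v*f,z).round(4))
for u,v in[(225,154),(397,155)]: print('w2 nb2',onz(w2,u*f,v*f,z).round(4))
E
```

```text
[[0.5554 0.3167 0.021 ]
 [0.5542 0.0297 0.021 ]
 [0.3792 0.3158 0.021 ]
 [0.3763 0.0298 0.021 ]] [0.46627141 0.17302127 0.021     ]
[[ 0.5441 -0.0274  0.021 ]
 [ 0.5426 -0.3156  0.021 ]
 [ 0.3656 -0.0253  0.021 ]
 [ 0.3624 -0.3126  0.021 ]] [ 0.45366422 -0.17020491  0.021     ]
w1 nb1 right side [0.38   0.0303 0.021 ]
w1 nb1 right side [0.5579 0.0273 0.021 ]
w2 nb1 [0.383  0.0251 0.021 ]
w2 nb1 [0.5577 0.0254 0.021 ]
w2 nb2 [ 0.3704 -0.0289  0.021 ]
w2 nb2 [ 0.5485 -0.0312  0.021 ]
```

```bash
python3 - <<'E'
from fit import *
x,e=grasp(.008)
manip.move_straight(x+[0,0,.1],speed=.12)
print(manip.read_time_s(),manip.read_gripper_width(),manip.read_ft_force(),manip.read_ft_torque(),np.round(manip.read_joint_positions(),2))
D=[np.pi,0,np.pi/2-.01]
for q in([.467,.172,.14],[.467,.172,.04],[.467,.277,.06],[.467,.067,.06]): 
    k=manip.ik(q,D); print(q,None if k is None else np.round(k,2))
manip.movep([.467,.172,.14],D)
print(manip.read_time_s(),manip.read_gripper_width(),manip.read_ft_force(),manip.read_ft_torque(),np.round(manip.read_joint_positions(),2),manip.read_tool_pos())
ci,im=snap("wrist","w5")
cv2.imwrite("pics/w5f.png",cv2.resize(im,(800,600),interpolation=cv2.INTER_CUBIC))
snap("scene","s5")
E
```

```text
8.8667 0.01345474794953099 [-0.10061662 -0.09913964 -0.79182437] [-0.14440588  0.70622989 -0.02940509] [ 0.72  0.14 -0.86  2.06  0.17  0.44 -0.07]
[0.467, 0.172, 0.14] [ 0.37  0.17 -0.87  1.9   0.15  1.14 -0.57]
[0.467, 0.172, 0.04] [ 0.25  0.3  -0.78  2.    0.26  0.94 -0.67]
[0.467, 0.277, 0.06] [ 0.1   0.39 -0.84  1.87  0.34  1.03 -0.89]
[0.467, 0.067, 0.06] [ 0.52  0.22 -0.82  2.04  0.2   0.96 -0.41]
9.7333 0.013343819097691688 [ 0.38936061 -0.06858039 -1.16102157] [-0.11143038 -0.07154025 -0.0132646 ] [ 0.37  0.17 -0.87  1.9   0.15  1.13 -0.57] [0.46754176 0.17128135 0.13928439]
```

View pics/w5f.png

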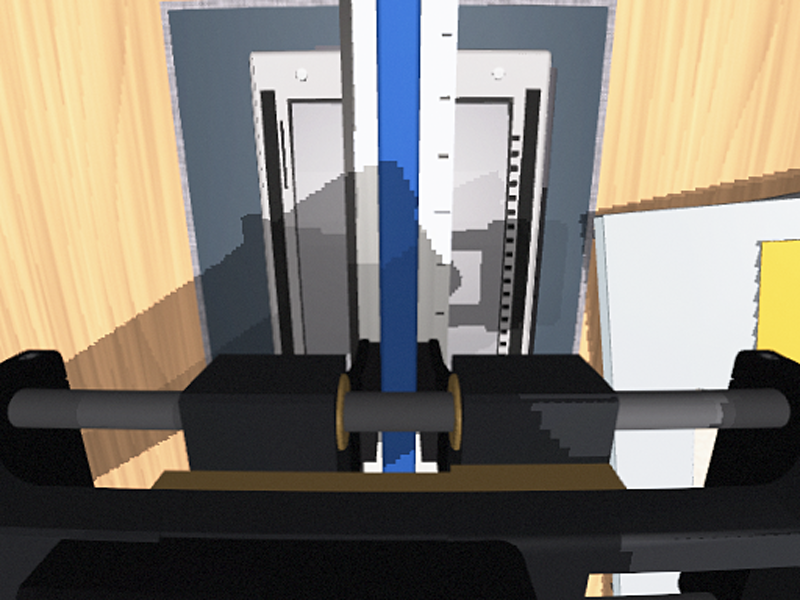

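View pics/s5.png

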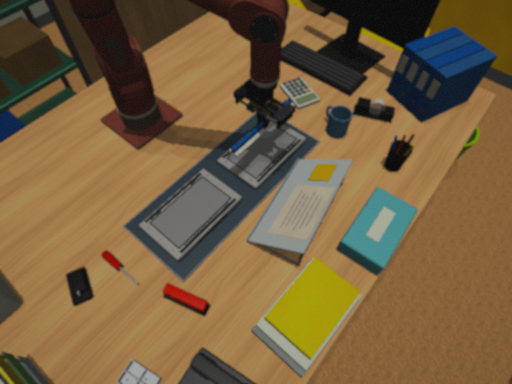

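```bash
python3 - <<'E'
from h import *
manip.move_straight([.467,.172,.050],speed=.12)
manip.hold(.2)
b=manip.read_ft_force()[2]; print("base",b)
z=.050
while z>.026:
    z-=.001
    manip.move_straight([.467,.172,z],speed=.02)
    f=manip.read_ft_force()[2]-b
    print(round(z,4),round(f,2),round(manip.read_tool_pos()[2],4))
    if f>3: break
print(manip.read_ft_torque(),manip.read_time_s())
manip.hold(.3)
manip.command_gripper(.034)
manip.hold(.3)
print(manip.read_gripper_width(),manip.read_ft_force(),manip.read_time_s())
ci,im=snap("wrist","w6")
cv2.imwrite("pics/w6f.png",cv2.resize(im,(800,600),interpolation=cv2.INTER_CUBIC))
manip.move_straight([.467,.172,.11],speed=.12)
manip.command_gripper(0)
ci,im=snap("wrist","w7")
cv2.imwrite("pics/w7f.png",cv2.resize(im,(800,600),interpolation=cv2.INTER_CUBIC))
print(manip.read_time_s())
E
```

```text
base -0.7326454861507198
0.049 -1.21 0.0491
0.048 -1.01 0.0479
0.047 -0.96 0.0469
0.046 -0.01 0.0459
0.045 -1.13 0.0449
0.044 -0.76 0.0439
0.043 -0.63 0.0429
0.042 -1.45 0.0419
0.041 -0.79 0.0409
0.04 -1.09 0.0399
0.039 -0.42 0.0389
0.038 -1.95 0.0379
0.037 -1.1 0.0369
0.036 -0.22 0.0359
0.035 0.13 0.0351
0.034 16.94 0.035
[-0.57840185  1.2292226   0.02824391] 14.9333
0.03417120875718819 [0.77645545 0.70200043 0.68597208] 16.2167
17.9583
```

View pics/w7f.png

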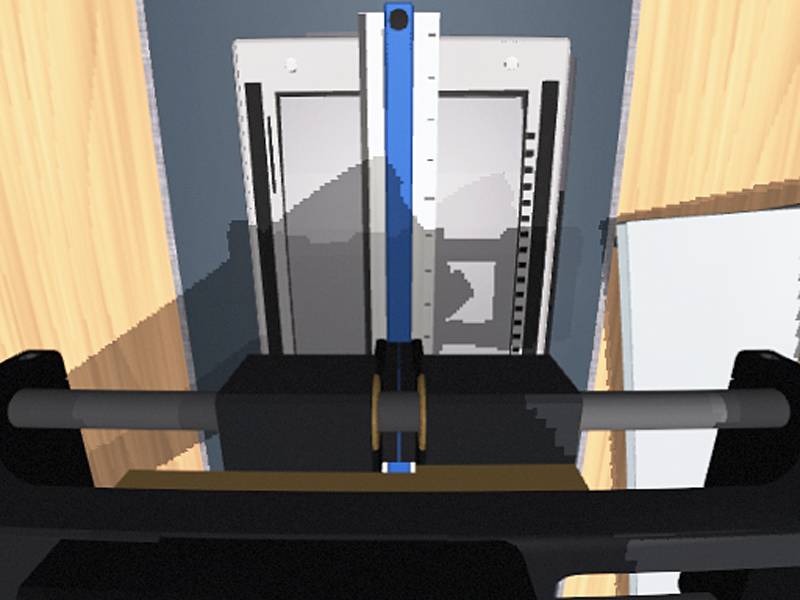

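```bash
cat > press.py <<'E'
from h import *
import sys
def press(x,y,tag,zup=.075,zmin=.037):
    manip.move_straight([x,y,zup],speed=.15)
    manip.move_straight([x,y,.056],speed=.08)
    manip.hold(.15)
    b=np.mean([manip.read_ft_force()[2] for _ in range(3)]); z=.053; zc=None; log=[]
    while z>zmin:
        manip.move_straight([x,y,z],speed=.02); f=manip.read_ft_force()[2]-b
        log.append((round(z,4),round(f,1),round(manip.read_tool_pos()[2],4)))
        if zc is None and f>2: zc=z
        if f>15 or (zc and z<zc-.0048): break
        z-=.001 if zc is None and z>.049 else .0005
    manip.hold(.3)
    f=manip.read_ft_force()[2]-b; print(tag,log,"held",round(f,1),manip.read_tool_pos().round(4))
    snap("wrist",tag); snap("top",tag+"t"); snap("scene",tag+"s")
    manip.move_straight([x,y,zup],speed=.08)
    print(manip.read_time_s(),manip.read_ft_force()[2])
    snap("wrist",tag+"up"); 
E
python3 - <<'E'
from press import *
print(manip.read_gripper_width())
press(.467,.277,"pL")
ims=[cv2.imread(f"pics/{n}.png") for n in("pL","pLup")]
cv2.imwrite("pics/pLcmp.png",cv2.resize(np.hstack(ims),(800,300),interpolation=cv2.INTER_AREA))
s=cv2.imread("pics/pLs.png")[60:200,200:340]; cv2.imwrite("pics/pLsz.png",cv2.resize(s,(560,560),interpolation=cv2.INTER_CUBIC))
E
```

```text
-0.00010834476925574896
pL [(0.053, np.float64(1.7), np.float64(0.0529)), (0.052, np.float64(1.1), np.float64(0.052)), (0.051, np.float64(1.3), np.float64(0.0509)), (0.05, np.float64(0.8), np.float64(0.0499)), (0.049, np.float64(1.6), np.float64(0.0489)), (0.0485, np.float64(1.1), np.float64(0.0485)), (0.048, np.float64(1.8), np.float64(0.048)), (0.0475, np.float64(1.5), np.float64(0.0475)), (0.047, np.float64(2.6), np.float64(0.047)), (0.0465, np.float64(1.4), np.float64(0.0465)), (0.046, np.float64(2.3), np.float64(0.046)), (0.0455, np.float64(2.5), np.float64(0.0456)), (0.045, np.float64(2.2), np.float64(0.045)), (0.0445, np.float64(2.9), np.float64(0.0445)), (0.044, np.float64(6.4), np.float64(0.0442)), (0.0435, np.float64(11.1), np.float64(0.0441)), (0.043, np.float64(16.6), np.float64(0.044))] held 16.5 [0.4671 0.2772 0.044 ]
24.6833 0.3228940449335884
```

View pics/pLcmp.png

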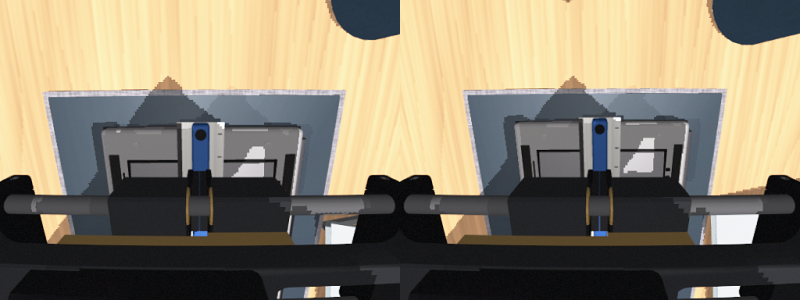

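View pics/pLsz.png

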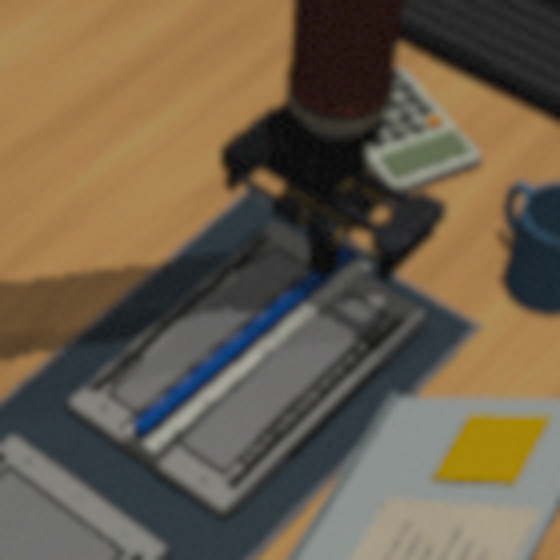

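```bash
python3 - <<'E'
from h import *
manip.move_straight([.467,.277,.1],speed=.15)
ci,im=snap("scene","s8")
a=cv2.imread("pics/pLs.png")[140:190,210:270]; b=im[140:190,210:270]
cv2.imwrite("pics/tipcmp.png",cv2.resize(np.hstack([a,b]),None,fx=6,fy=6,interpolation=cv2.INTER_NEAREST))
for dz in(0,.009): print(proj(ci,[.4655,.022,.045+dz]))
g=[cv2.cvtColor(x,cv2.COLOR_BGR2GRAY).astype(np.float32) for x in(a,b)]
E
```

```text
[233.75933285 169.2645919 ]
[233.64008189 167.66042125]
```

View pics/tipcmp.png

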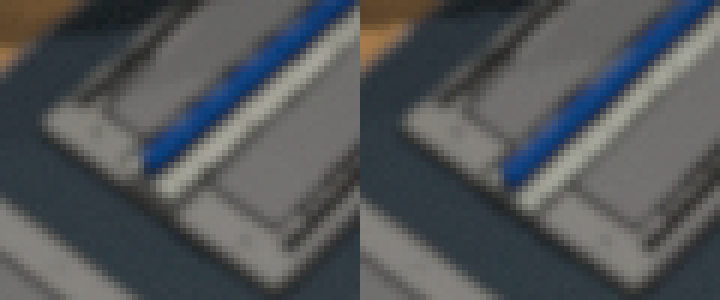

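```bash
python3 - <<'E'
from press import *
manip.move_straight([.467,.067,.1],speed=.2)
press(.466,.067,"pR")
manip.move_straight([.466,.067,.12],speed=.15)
ci,im=snap("scene","s9"); snap("top","t9")
cv2.imwrite("pics/tipcmp2.png",cv2.resize(np.hstack([cv2.imread(f"pics/{n}.png")[90:200,205:320] for n in("s8","pRs","s9")]),(795,253),interpolation=cv2.INTER_CUBIC))
w=cv2.imread("pics/pR.png"); v=cv2.imread("pics/pRup.png")
cv2.imwrite("pics/pRcmp.png",cv2.resize(np.hstack([w,v]),(800,300),interpolation=cv2.INTER_AREA))
E
```

```text
pR [(0.053, np.float64(-1.1), np.float64(0.0529)), (0.052, np.float64(-1.5), np.float64(0.052)), (0.051, np.float64(-1.1), np.float64(0.0509)), (0.05, np.float64(-1.0), np.float64(0.0499)), (0.049, np.float64(-0.8), np.float64(0.0489)), (0.0485, np.float64(-1.2), np.float64(0.0485)), (0.048, np.float64(-0.7), np.float64(0.048)), (0.0475, np.float64(-0.1), np.float64(0.0475)), (0.047, np.float64(-0.2), np.float64(0.047)), (0.0465, np.float64(-0.2), np.float64(0.0465)), (0.046, np.float64(0.2), np.float64(0.046)), (0.0455, np.float64(1.0), np.float64(0.0455)), (0.045, np.float64(1.0), np.float64(0.045)), (0.0445, np.float64(1.1), np.float64(0.0445)), (0.044, np.float64(6.6), np.float64(0.0443)), (0.0435, np.float64(12.3), np.float64(0.0441)), (0.043, np.float64(18.6), np.float64(0.044))] held 18.7 [0.4661 0.0669 0.044 ]
32.45 -0.16540753933229418
```

View pics/tipcmp2.png

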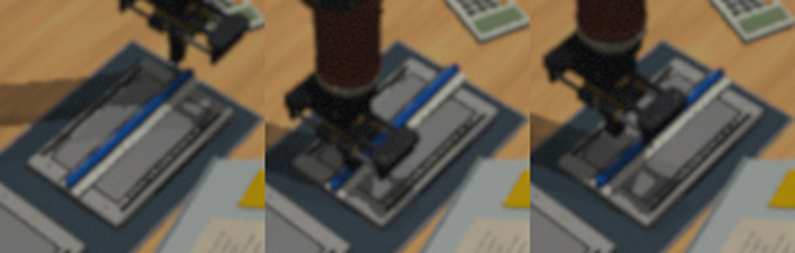

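View pics/pRcmp.png

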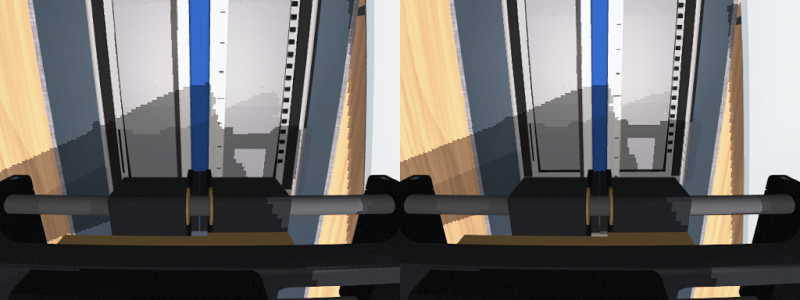

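```bash
python3 - <<'E'
from h import *
manip.move_straight([.466,-.02,.25],speed=.2)
manip.hold(.5)
ci,im=snap("top","t10")
a=cv2.imread("pics/top0.png")
z=np.hstack([im[150:280,90:440]]); cv2.imwrite("pics/t10z.png",cv2.resize(z,None,fx=2.2,fy=2.2,interpolation=cv2.INTER_CUBIC))
hsv=cv2.cvtColor(im,cv2.COLOR_BGR2HSV); m=cv2.inRange(hsv,(105,130,40),(122,255,255)); m[:200]=0; m[:,:165]=0; m[255:]=0
ys,xs=np.nonzero(m); print(len(xs),xs.min(),xs.max(),ys.min(),ys.max())
if len(xs): 
    k=np.polyfit(xs,ys,1)
    for u in (xs.min()-.5,xs.max()+.5): print(onz(ci,u,np.polyval(k,u),.046))
print(manip.read_time_s(),manip.read_ft_force())
E
```

```text
229 170 248 224 227
[0.46437049 0.32464421 0.046     ]
[0.46457337 0.05553399 0.046     ]
34.5333 [-0.05719402 -0.9233955  -0.10853104]
```

View pics/t10z.png

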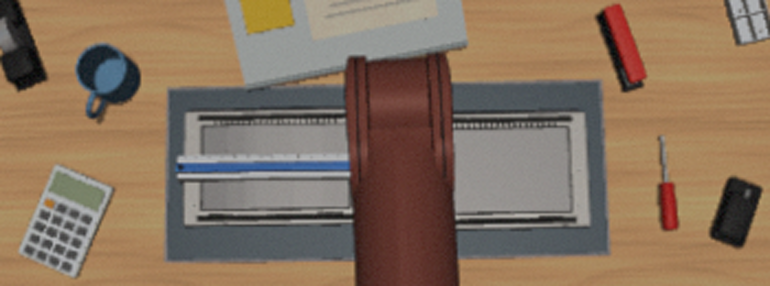

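```bash
python3 - <<'E'
from workcell import manip
manip.close_job(); print(manip.read_time_s())
E
```

```text
the job is handed in; nothing more can be done
the job is handed in; nothing more can be done
```

The swollen notebook is notebook_1, the left one. I left the ruler lying along its cover and handed the job in at about 35 s of the 72 s. `close_job` reports no verdict.

**What I did:** I took the ruler from the holder by its ridge with a tilted grasp and laid it along the middle of notebook_1, which already looked bowed in the camera's shading. I let go, then pressed the left end and after that the right end with closed fingers. Both times the pressed place sank about 3–4 mm before stopping hard. The peak press force was about 17–19 N, higher than the 3–10 N needed to tip it but well under 90 N. I did not test notebook_2, because the ruler rocked both ways on notebook_1.

**Last checks:**
- **Tipping:** on the left press the scene camera showed the far end rising about 12 mm, against 11 mm expected. On the right press it visibly rose too, but I judged that by eye and did not measure it.
- **Resting place:** the last top picture puts the ruler's left end at y = 0.325 m. That places its middle near (0.464, 0.175), about 3 mm from my estimate of the notebook's centre. It lies within about 0.02 rad of the notebook's direction. The arm hid the right half in that picture.
- **Other things on the desk:** the mug, stapler, calculator and screwdriver looked unmoved in the top picture. I did not check the mouse separately or measure any displacement.
- **Arm:** it was clear of everything before handing in.

No check failed. The force sensor drifted by about 1–2 N, so I took the contact heights from where the force rose sharply.

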